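One click more water

ROBOT

A 7-joint arm with a two-finger parallel gripper is mounted at the origin on the work surface. World frame = base frame: x ahead of the robot, y to its left, z up, the work surface at z = 0. Lengths are in m, angles in rad, forces in N, time in s.
With the tool pointing down it reaches from about 0.4 to 0.875 m from the base axis. Payload 19.3 kg.
Tool frame: the origin (TCP) lies at the centre of the arm's flange, where the gripper is bolted on; the fingertips stand 173 mm ahead of it and the grasp point (between the pads) lies 155 mm ahead of it; z points along the fingers, y is the line along which they close (so a half turn about z gives the same grasp; the last joint's range is limited). The gripper opens to 85 mm and grips with 20 to 120 N. Pads are 22 mm wide; open, the fingers measure 114 mm over their backs; the gripper's body (76 mm by 85 mm) begins 54 mm behind the grasp point. The pads swing forward as they close: fully open they stand 13 mm farther back than shut.
Start: joints at [1.111, 0.521, -0.036, 1.599, 0.021, 1.021, -0.113], TCP at [0.237, -0.578, 0.405] pointing down, gripper open.
Joint ranges: [-2.91, 2.91], [-0.3, 2.13], [-1.5, 1.42], [0.17, 2.43], [-1.26, 4.41], [0.16, 1.93], [-2.52, 2.52]. Speed limits (rad/s): [1.89, 1.89, 2.39, 2.39, 3.01, 3.01, 3.01].

INTERFACE

Orientations are given as [roll, pitch, yaw] about the fixed x, y, z axes, in that order (R = Rz(yaw) Ry(pitch) Rx(roll)).
In Python, from workcell import bot, imaging, job gives the robot as it stands.
- The arm moves only by the tool carry_out, never from a script. Its argument "targets" is a list of rows, each a list of 3 entries, a list of its own where there are three numbers: the shift along the tool's x, y, z in units of 0.25 m (1.0 is 0.25 m), then the turn, a rotation vector about the tool's x, y, z in units of 180 degrees (1.0 is 180 degrees), then the opening, from 0 (shut) to 1 (fully open). In form: [[[tx, ty, tz], [wx, wy, wz], jaw], ...]. A call has 1 to 8 rows; each row shifts and turns the commanded pose from where the row before left it, along the tool's axes as they then stand; what a row does not reach is not made up. A row lasts 1/8 s, in which the tool goes at most 62.5 mm and 10.7 degrees, less where a joint would pass 70% of its speed; a pose out of reach is approached as far as the arm can. A call with a number of a shift or a turn outside -1 to 1 is refused whole. A call with a gripper value outside its range is refused whole. The fingers move at their own pace and stop on an object; "force" is the grip in N (left out, the last holds). Time passes only in rows, so rows that do not move let the fingers close. It gives the time, the measured TCP pose, the force and the opening at its end, in the units of the state.
- bot.observe(): the state, without advancing time (a new reading comes with each control period).
- imaging.grab_frame(name): name is "scene" or "top" or "wrist"; returns a dict with "pixels" (384x512x3 uint8, red, green, blue), "mtx" (3x3 intrinsics, pixels), "cam_to_world" (4x4, takes a point from camera to world coordinates); the wrist camera has in their place "mount" (4x4, takes a point from camera to tool coordinates, whose origin is the TCP and whose axes are the flange's). Camera axes: x right, y down, z forward; pixel columns grow to the right and rows downward; lengths in m; the calibration is good to about 2 mm. The wrist camera is an equidistant fisheye: a pixel r from the principal point sees the ray r / f radians off the axis. A picture is of the moment at which its call begins: read the wrist's pose just before it. There is no depth.
- job.job_done(): hands the job in, once; it reports no verdict.
The state is a dict: "clock": time; "qpos": joint angles; "qd": joint speeds; "joint_efforts": joint torques, N m; "position": TCP position; "tool_rot": TCP orientation; "force": force on the tool from outside, world axes, zero at the start; "moment": the same for the moment, N m; "grip_width": finger opening in m.
Only numpy, scipy, OpenCV 4.12 (cv2) and the standard library are available. Lean on these libraries where they do the work, as an engineer would, in place of code of your own. Each camera call takes 0.05 s, during which the arm holds its last target. There are 200 camera calls.

TASK

Give the pots more water: with a fingertip on its ribbed top, turn the dial of the green watering timer clockwise (seen from above) by exactly one click, until it snaps into the next position and no further, then press the green timer's button fully down to store the setting and let it come back up. Leave the yellow timer's dial and button as they are, and do not disturb or pick up the pot, jar, saucer or trowel.

Things in the scene. Friction and masses are not known exactly. Their poses are not given: they have to be found in the camera images.
- green_timer: the green timer: a white box 160 x 125 x 50 mm high, screwed to the shelf so that it cannot move, with a green dial and a green button on top and two black pipe stubs at the end opposite the button. Origin: centre of its underside; x runs from the button end to the pipe end, z up. A fixed black collar (104 mm across) stands round the dial, its top 9.5 mm below the rib tops, so the dial is turned from above.
- green_dial (a joint): angle of the green dial, rad: grows as it turns clockwise seen from above; about 0 at the start, resting in a click position. Click positions are 0.524 rad (30 degrees) apart all round, and the dial can turn on without end. A sprung ball holds it in each: about 0.025 Nm breaks it out, past half-way (0.26 rad) it snaps on by itself into the next.
- green_dial_top (a point): centre of the top of the green dial, on its upright axis at rib-top height (72 mm above the shelf). The dial is a flat disc of 90 mm diameter; press shut fingertips on its ribs about 32 mm from the axis with 4 to 10 N and drag them round. It gives on a spring: 1 N starts it, then 2.5 N per mm, 4 mm at most. The frame turns with the dial; its x axis points from the pointer through the centre.
- green_dial_mark (a point): outer end of the white pointer rib of the green dial, 43.5 mm from the axis, at rib-top height. The dial top carries 24 radial ribs, 2.5 mm high and 3.5 mm wide, from 17.5 to 43.5 mm out; only this one is white, joined by a white line to the centre; at the start it faces the button
- green_button (a joint): travel of the green button, m: 0 up, 0.005 fully down, springs back when let go; about 1.5 N starts it and 5 N takes it fully down.
- green_button_top (a point): centre of the top of the green button: a green round cap of 22 mm diameter in a black ring of 38 mm, on the box 78 mm from the dial's axis; its top is 71 mm above the shelf when up.
- yellow_timer: the yellow timer: a white box 160 x 125 x 50 mm high, screwed to the shelf so that it cannot move, with a yellow dial and a yellow button on top and two black pipe stubs at the end opposite the button. Origin: centre of its underside; x runs from the button end to the pipe end, z up. A fixed black collar (104 mm across) stands round the dial, its top 9.5 mm below the rib tops, so the dial is turned from above.
- yellow_dial (a joint): angle of the yellow dial, rad: grows as it turns clockwise seen from above; about 0 at the start, resting in a click position. Click positions are 0.524 rad (30 degrees) apart all round, and the dial can turn on without end. A sprung ball holds it in each: about 0.025 Nm breaks it out, past half-way (0.26 rad) it snaps on by itself into the next.
- yellow_dial_top (a point): centre of the top of the yellow dial, on its upright axis at rib-top height (72 mm above the shelf). The dial is a flat disc of 90 mm diameter; press shut fingertips on its ribs about 32 mm from the axis with 4 to 10 N and drag them round. It gives on a spring: 1 N starts it, then 2.5 N per mm, 4 mm at most. The frame turns with the dial; its x axis points from the pointer through the centre.
- yellow_dial_mark (a point): outer end of the white pointer rib of the yellow dial, 43.5 mm from the axis, at rib-top height. The dial top carries 24 radial ribs, 2.5 mm high and 3.5 mm wide, from 17.5 to 43.5 mm out; only this one is white, joined by a white line to the centre; at the start it faces the button
- yellow_button (a joint): travel of the yellow button, m: 0 up, 0.005 fully down, springs back when let go; about 1.5 N starts it and 5 N takes it fully down.
- yellow_button_top (a point): centre of the top of the yellow button: a yellow round cap of 22 mm diameter in a black ring of 38 mm, on the box 78 mm from the dial's axis; its top is 71 mm above the shelf when up.
- pot_center (a point): middle (half-way up) of an empty terracotta pot, 110 mm across, 105 mm high, standing loose on the shelf
- jar_center (a point): middle (half-way up) of an empty glass jar with a steel screw lid, 72 mm across, 110 mm high, standing loose on the shelf
- saucer_center (a point): middle of a white ceramic saucer, 120 mm across, 18 mm high, lying loose on the shelf
- trowel_center (a point): middle of a green plastic hand trowel, 262 mm long and 64 mm wide, 26 mm high, lying loose on the shelf; the point is 10 mm above the shelf; x along it towards the blade tip
There are look-alikes about, which are no part of the job. There is more than one size of the part that bears jar_center; the job needs the largest. What is shaped like the part that bears saucer_center but orange is not meant.

How it is judged:
By the outcome, as a careful person would: the job done as asked, in the order asked, and still so for the second after the job is handed in, with the robot touching nothing.
It also fails if it takes over 40 s, if anything falls off the work surface, if the arm or the gripper's body presses on something with over 40 N, if the wrist force passes 120 N, or if a joint passes its speed limit or range.

## Working session

There is one attempt and no reset: what is moved stays moved. The work goes in short steps, Python scripts to look and compute and a tool call to move; the robot and the scene stay as the last step left them, time stands still between calls to the robot, and variables do not carry over. Pictures are saved under pics/ and viewed, on a budget of 10 in all, crops included, one or two more only if the job needs it, and the job is handed in when it is done.

Besides the shell and the picture viewer there is one more tool, called after "Emit:" as name([rows], argument=value, ...), one row to a line, values as JSON. carry_out: Moves the arm, as the interface text tells. Its arguments: {"type":"object","properties":{"targets":{"type":"array"},"force":{"type":"number"}},"required":["targets"]}

```bash
mkdir -p pics; ls
python3 - <<'E'
from workcell import bot, imaging
import cv2, numpy as np
s=bot.observe(); print({k:np.round(v,3).tolist() for k,v in s.items()})
for n in("scene","top"):
    f=imaging.grab_frame(n); cv2.imwrite(f"pics/{n}0.png",f["pixels"][:,:,::-1])
    np.savez(f"{n}0.npz",**f); print(n,f["mtx"].round(1).tolist(),f["cam_to_world"].round(3).tolist())
a=cv2.imread("pics/scene0.png");b=cv2.imread("pics/top0.png")
cv2.imwrite("pics/both0.png",cv2.resize(np.vstack([a,b]),(512,768))[:,:])
E
```

```text
pics
{'clock': 0.0, 'qpos': [1.111, 0.522, -0.036, 1.6, 0.021, 1.021, -0.113], 'qd': [-0.0, -0.001, -0.0, 0.0, -0.001, -0.001, 0.0], 'joint_efforts': [0.0, -92.711, 1.98, -36.995, 0.018, 0.008, 0.0], 'position': [0.237, -0.578, 0.404], 'tool_rot': [-3.14, 0.0, 0.39], 'force': [0.18, 0.108, -0.437], 'moment': [0.012, 0.034, -0.024], 'grip_width': 0.086}
scene [[441.1, 0.0, 255.7], [0.0, 441.1, 191.9], [0.0, 0.0, 1.0]] [[-0.84, 0.338, -0.425, 1.222], [0.543, 0.532, -0.649, 0.959], [0.006, -0.776, -0.631, 0.995], [0.0, 0.0, 0.0, 1.0]]
top [[385.8, 0.0, 254.8], [0.0, 385.8, 195.6], [0.0, 0.0, 1.0]] [[0.022, -0.984, 0.175, 0.408], [-1.0, -0.024, -0.013, 0.003], [0.017, -0.175, -0.984, 1.263], [0.0, 0.0, 0.0, 1.0]]
```

View pics/top0.png

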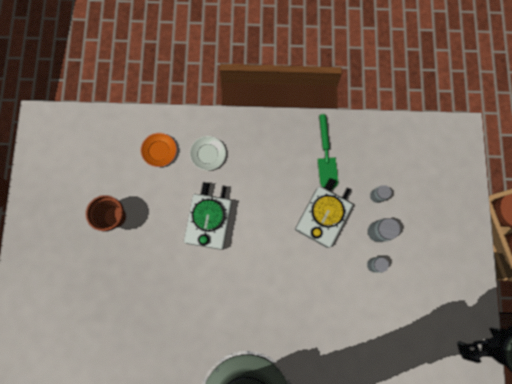

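View pics/scene0.png

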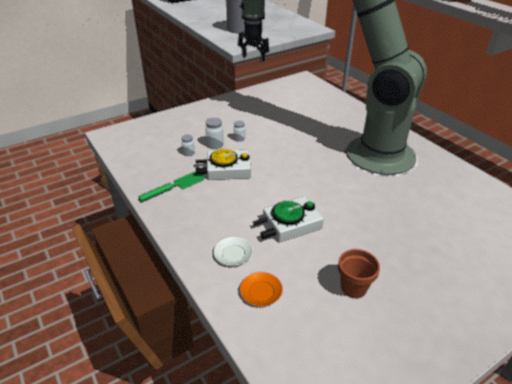

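The top view shows the green dial at about (208,215) with its button at (204,239), and the yellow dial at (328,210) with its button at (317,232). The only other green thing is the trowel at (327,155). I choose (208,215) and will check it in a close crop while measuring.

```bash
cat > h.py <<'E'
import numpy as np, cv2
def ray(f,u,v,z):
    T=f["cam_to_world"];d=T[:3,:3]@np.linalg.inv(f["mtx"])@[u,v,1];o=T[:3,3]
    return o+d*(z-o[2])/d[2]
def blobs(img,lo,hi,amin=20):
    m=cv2.inRange(cv2.cvtColor(img,cv2.COLOR_RGB2HSV),lo,hi)
    n,l,st,c=cv2.connectedComponentsWithStats(m)
    return [(c[i].round(1),st[i]) for i in range(1,n) if st[i][4]>=amin]
E
python3 - <<'E'
from h import *
for n in("top","scene"):
    f=np.load(n+"0.npz")
    for c,st in blobs(f["pixels"],(45,120,40),(85,255,255)):
        print(n,c,st.tolist(),ray(f,st[0]+st[2]/2-.5,st[1]+st[3]/2-.5,.071).round(4), ray(f,*c,.071).round(4))
p=np.load("top0.npz")["pixels"][170:260,165:255];q=np.load("scene0.npz")["pixels"][180:250,245:335]
cv2.imwrite("pics/crop0.png",np.hstack([cv2.resize(p,(400,400),interpolation=2),cv2.resize(q,(400,400),interpolation=2)])[:,:,::-1])
E
```

```text
top [326.2 158. ] [318, 115, 20, 73, 643] [ 0.7712 -0.2429  0.071 ] [ 0.7478 -0.2384  0.071 ]
top [207.8 213.5] [193, 200, 30, 29, 615] [0.5582 0.1332 0.071 ] [0.5598 0.1324 0.071 ]
top [203.  239.2] [199, 236, 9, 8, 50] [0.4791 0.1436 0.071 ] [0.4801 0.1437 0.071 ]
scene [174.5 184.9] [139, 173, 66, 28, 467] [ 0.8243 -0.1682  0.071 ] [ 0.8121 -0.1708  0.071 ]
scene [287.7 211.8] [274, 202, 29, 20, 439] [0.5681 0.1445 0.071 ] [0.5698 0.1452 0.071 ]
scene [309.5 204.5] [306, 202, 8, 6, 32] [0.4899 0.1543 0.071 ] [0.4899 0.1543 0.071 ]
```

View pics/crop0.png

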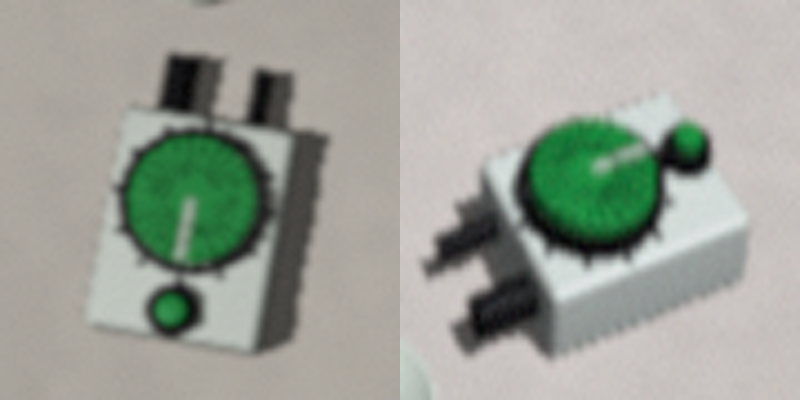

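The crop confirms it: a white box with a green dial, a pointer facing the green button and pipe stubs at the far end. The two views differ by about 10 mm, so I'll go above it for a wrist look.

Emit:
carry_out([
  [[0.14,-0.13,0],[0,0,0],0],
  [[0.14,-0.13,0],[0,0,0],0],
  [[0.14,-0.13,0],[0,0,0],0],
  [[0.14,-0.13,0],[0,0,0],0],
  [[0.14,-0.13,0],[0,0,0],0],
  [[0.14,-0.13,0],[0,0,0],0],
  [[0.14,-0.13,0],[0,0,0],0],
  [[0.14,-0.13,0],[0,0,0],0],
], force=40)

```text
clock: 1.1
position: [0.3981, -0.2297, 0.4047]
tool_rot: [-3.142, 0.0, 0.39]
force: [0.6, -0.3, 0.6]
grip_width: -0.0001
```

Emit:
carry_out([
  [[0.14,-0.13,0],[0,0,0],0],
  [[0.14,-0.13,0],[0,0,0],0],
  [[0.14,-0.13,0],[0,0,0],0],
  [[0.14,-0.13,0],[0,0,0],0],
  [[0.14,-0.13,0],[0,0,0],0],
  [[0.14,-0.13,0],[0,0,0],0],
  [[0.05,-0.05,0],[0,0,0],0],
  [[0,0,0],[0,0,0],0],
])

```text
clock: 2.1
position: [0.5247, 0.0458, 0.4043]
tool_rot: [-3.141, 0.001, 0.391]
force: [-0.7, -1.3, 0.6]
grip_width: -0.0003
```

Run:
```python
from workcell import bot, imaging
from h import *
s=bot.observe(); print({k:np.round(v,3).tolist() for k,v in s.items()})
f=imaging.grab_frame("wrist"); cv2.imwrite("pics/w1.png",f["pixels"][:,:,::-1])
np.savez("w1.npz",pos=s["position"],rot=s["tool_rot"],**f)
print(f["mtx"],f["mount"].round(3))
A=np.load("top0.npz");B=np.load("scene0.npz")
def tri(pa,pb):
    M=[];r=[]
    for g,p in((A,pa),(B,pb)):
        T=g["cam_to_world"];d=T[:3,:3]@np.linalg.inv(g["mtx"])@[*p,1];d/=np.linalg.norm(d)
        P=np.eye(3)-np.outer(d,d);M.append(P);r.append(P@T[:3,3])
    x=np.linalg.lstsq(np.vstack(M),np.hstack(r),rcond=None)[0]; return x.round(4)
print(tri((207.5,214),(288,211.5)),tri((203,239.2),(309.5,204.5)))
```

```text
{'clock': 2.1, 'qpos': [0.031, 0.379, -0.3, 1.847, 0.136, 0.936, -1.509], 'qd': [0.035, -0.017, 0.022, 0.022, -0.0, -0.001, 0.019], 'joint_efforts': [-3.329, -74.236, -4.379, -35.968, -0.075, -0.049, -0.641], 'position': [0.525, 0.046, 0.404], 'tool_rot': [-3.141, 0.001, 0.391], 'force': [-0.663, -1.336, 0.639], 'moment': [-0.041, 0.06, 0.012], 'grip_width': -0.0}
[[297.31863964   0.         252.01265651]
 [  0.         297.31863964 193.47556598]
 [  0.           0.           1.        ]] [[ 0.001 -0.945 -0.326  0.085]
 [ 1.     0.001 -0.    -0.   ]
 [ 0.001 -0.326  0.945  0.032]
 [ 0.     0.     0.     1.   ]]
[0.5598 0.1344 0.0594] [0.4809 0.1448 0.0599]
```

View pics/w1.png

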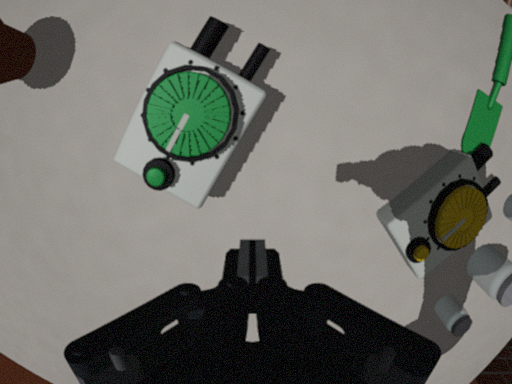

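The wrist view shows the green dial at about (190,113), the button at (155,175), and the shut fingertips at about (252,245). The yellow timer is well away on the right.

```bash
cat >> h.py <<'E'
from scipy.spatial.transform import Rotation as Ro
def wray(f,u,v):
    K=f["mtx"];x=(np.array([u,v])-K[:2,2])/K[0,0];t=np.hypot(*x)
    d=np.array([*(x/t*np.sin(t)),np.cos(t)])
    R=Ro.from_euler("xyz",f["rot"]).as_matrix();M=f["mount"]
    return R@M[:3,3]+f["pos"], R@M[:3,:3]@d
def wpt(f,u,v,z):
    o,d=wray(f,u,v);return o+d*(z-o[2])/d[2]
def wmeas(f):
    out=[]
    for c,st in blobs(f["pixels"],(45,120,40),(85,255,255),60):
        m=cv2.inRange(cv2.cvtColor(f["pixels"],cv2.COLOR_RGB2HSV),(45,120,40),(85,255,255))
        x,y,w,h=st[:4];sub=np.zeros_like(m);sub[y:y+h,x:x+w]=m[y:y+h,x:x+w]
        p=np.argwhere(sub)[:,::-1]
        hull=cv2.convexHull(p.astype(np.float32))[:,0]
        W=np.array([wpt(f,*q,.071)[:2] for q in hull],np.float32)
        (cx,cy),(a,b),_=cv2.fitEllipse(W) if len(W)>4 else ((0,0),(0,0),0)
        out.append((c,st[4],(round(cx,4),round(cy,4)),(round(a,4),round(b,4))))
    return out
E
python3 - <<'E'
from h import *
f=dict(np.load("w1.npz"))
for o in wmeas(f): print(o)
E
```

```text
(array([489.2,  98. ]), np.int32(2377), (0.7525, -0.1877), (0.0586, 0.2278))
(array([188.3, 112.6]), np.int32(5341), (0.5602, 0.1337), (0.089, 0.0894))
(array([155. , 176.4]), np.int32(303), (0.4842, 0.1446), (0.0219, 0.0229))
```

Emit:
carry_out([
  [[0.045,-0.09,0],[0,0,0],0],
  [[0.045,-0.09,0.05],[0,0,0],0],
  [[0.046,-0.091,0.1],[0,0,0],0],
  [[0,0,0.15],[0,0,0],0],
  [[0,0,0.15],[0,0,0],0],
  [[0,0,0.1],[0,0,0],0],
  [[0,0,0.04],[0,0,0],0],
  [[0,0,0],[0,0,0],0],
])

```text
clock: 3.15
position: [0.5304, 0.12, 0.2573]
tool_rot: [3.141, 0.0, 0.389]
force: [0.1, 0.3, 0.4]
grip_width: 0.0003
```

```bash
cat > look.py <<'E'
import sys
from workcell import bot, imaging
from h import *
s=bot.observe(); print({k:np.round(s[k],4).tolist() for k in("clock","position","tool_rot","force","moment")})
f=imaging.grab_frame("wrist"); n=sys.argv[1]; cv2.imwrite(f"pics/{n}.png",f["pixels"][:,:,::-1])
f=dict(pos=s["position"],rot=s["tool_rot"],**f);np.savez(n+".npz",**f)
for o in wmeas(f): print(o)
E
python3 look.py w2
```

```text
{'clock': 3.15, 'position': [0.5304, 0.12, 0.2573], 'tool_rot': [3.1413, 0.0005, 0.3887], 'force': [0.1059, 0.2864, 0.4411], 'moment': [0.0062, -0.0537, -0.0435]}
(array([250.2, 179.1]), np.int32(17154), (0.5607, 0.1344), (0.0882, 0.0892))
(array([191. , 277.7]), np.int32(507), (0.4888, 0.1465), (0.0209, 0.0235))
```

View pics/w2.png

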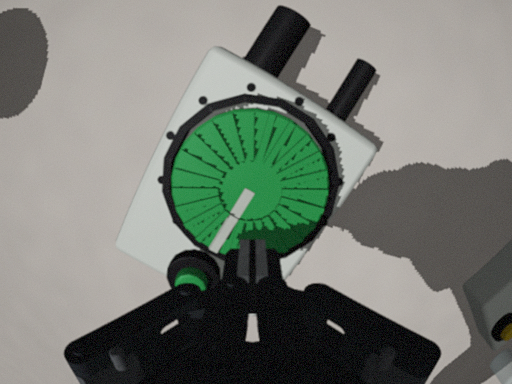

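The wrist view shows the fingertip over the ribs at the button side (252,245). The dial is centred at (250,180), with its pointer at (232,220) facing the button. The measured centre, (0.5605, 0.134), agrees with the earlier one, so I'll press now.

Emit:
carry_out([
  [[0,0.0,0.03],[0,0,0],0],
  [[0,0,0.014],[0,0,0],0],
  [[0,0,0.004],[0,0,0],0],
  [[0,0,0.004],[0,0,0],0],
  [[0,0,0],[0,0,0],0],
])

```text
clock: 3.82
position: [0.5304, 0.1208, 0.2443]
tool_rot: [3.141, -0.0, 0.39]
force: [-1.9, -0.5, 4.8]
grip_width: 0.0001
```

Emit:
carry_out([
  [[0,0,0.002],[0,0,0],0],
  [[0.0003,-0.0092,0],[0,0,0.0222],0],
  [[0.0003,-0.0092,0],[0,0,0.0222],0],
  [[0.0003,-0.0092,0],[0,0,0.0222],0],
  [[0.0003,-0.0092,0],[0,0,0.0222],0],
  [[0.0003,-0.0092,0],[0,0,0.0222],0],
  [[0,0,0],[0,0,0],0],
])

```text
clock: 4.7
position: [0.528, 0.1323, 0.2439]
tool_rot: [-3.142, -0.001, 0.042]
force: [1.1, 0.3, 5.5]
grip_width: -0.0001
```

```bash
cat >> look.py <<'E'
# white pointer: bright low-saturation pixels within 40 mm of the dial axis
C=np.array([.5605,.134]);hsv=cv2.cvtColor(f["pixels"],cv2.COLOR_RGB2HSV)
m=cv2.inRange(hsv,(0,0,120),(180,90,255))
P=np.array([wpt(f,u,v,.071)[:2]-C for v,u in np.argwhere(m)])
P=P[(np.hypot(*P.T)<.038)]
d=P[np.hypot(*P.T)>.008].mean(0) if len(P) else [0,0]; a=np.degrees(np.arctan2(d[1],d[0]));print("pointer deg",a.round(1),len(P))
E
python3 look.py w3
python3 - <<'E'
from h import *
C=np.array([.5605,.134])
for n in("w1","w2"):
    f=dict(np.load(""+n+".npz"))
    m=cv2.inRange(cv2.cvtColor(f["pixels"],cv2.COLOR_RGB2HSV),(0,0,120),(180,90,255))
    P=np.array([wpt(f,u,v,.071)[:2]-C for v,u in np.argwhere(m)]);r=np.hypot(*P.T)
    d=P[(r<.038)&(r>.008)].mean(0);print(n,np.degrees(np.arctan2(d[1],d[0])))
E
```

```text
{'clock': 4.7, 'position': [0.528, 0.1323, 0.2439], 'tool_rot': [-3.1416, -0.0005, 0.0417], 'force': [1.1157, 0.3319, 5.5246], 'moment': [-0.1758, -0.1037, 0.0092]}
(array([252.3, 185.1]), np.int32(19069), (0.5612, 0.1343), (0.0872, 0.0878))
pointer deg nan 179
w1 172.25499563760286
w2 171.01836988589693look.py:13: RuntimeWarning: Mean of empty slice.
  d=P[np.hypot(*P.T)>.008].mean(0) if len(P) else [0,0]; a=np.degrees(np.arctan2(d[1],d[0]));print("pointer deg",a.round(1),len(P))
  ret = um.true_divide(
```

View pics/w3.png

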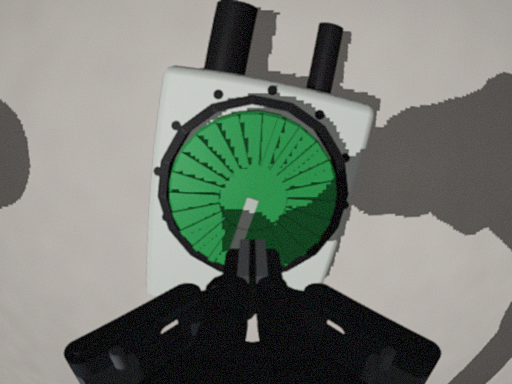

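The wrist view shows the pointer running from (250,203) to (235,250), partly in the gripper's shadow. It looks turned less than the finger, so I'll measure it exactly.

```bash
sed -i 's/(0,0,120),(180,90,255)/(0,0,65),(180,80,255)/; s/<.038/<.030/' look.py
python3 - <<'E'
from h import *
for n in("w2","w3"):
    f=dict(np.load(n+".npz"));C=np.array([.561,.1343])
    m=cv2.inRange(cv2.cvtColor(f["pixels"],cv2.COLOR_RGB2HSV),(0,0,65),(180,80,255))
    q=np.argwhere(m);P=np.array([wpt(f,u,v,.0705)[:2]-C for v,u in q]);r=np.hypot(*P.T)
    for a,b in((0,.006),(.006,.012),(.012,.018),(.018,.024),(.024,.03)):
        k=(r>=a)&(r<b);d=P[k].mean(0);print(n,a,k.sum(),d.round(4),q[k].mean(0).round(0),np.degrees(np.arctan2(d[1],d[0])).round(1))
E
```

```text
w2 0 110 [-0.003   0.0003] [194. 247.] 174.8
w2 0.006 122 [-0.0087  0.0011] [202. 242.] 172.7
w2 0.012 116 [-0.0147  0.0019] [211. 237.] 172.5
w2 0.018 109 [-0.0208  0.0027] [220. 232.] 172.5
w2 0.024 111 [-0.0267  0.0037] [227. 226.] 172.1
w3 0 141 [-0.0026  0.0006] [203. 251.] 166.8
w3 0.006 137 [-0.0085  0.0022] [214. 247.] 165.6
w3 0.012 123 [-0.0143  0.0039] [224. 243.] 164.8
w3 0.018 121 [-0.0202  0.0055] [234. 240.] 164.9
w3 0.024 89 [-0.0258  0.0076] [243. 236.] 163.7
```

The dial turned about 8° while the finger turned 20°, so it slipped. I'll press about 1 mm deeper and keep dragging, slower.

Emit:
carry_out([
  [[0,0,0.004],[0,0,0],0],
  [[0,0,0],[0,0,0],0],
  [[0.0002,-0.0069,0],[0,0,0.0167],0],
  [[0.0002,-0.0069,0],[0,0,0.0167],0],
  [[0.0002,-0.0069,0],[0,0,0.0167],0],
  [[0,0,0],[0,0,0],0],
])

```text
clock: 5.5
position: [0.5282, 0.1373, 0.2429]
tool_rot: [-3.141, -0.0, -0.115]
force: [-0.6, -0.9, 7.7]
grip_width: 0.0002
```

```bash
sed -i 's/C=np.array(.*);hsv/C=np.array([.561,.1343]);hsv/; s/wpt(f,u,v,.071)/wpt(f,u,v,.0705)/' look.py; python3 look.py w4
python3 - <<'E'
from workcell import bot
print(bot.observe()["qpos"])
E
```

```text
{'clock': 5.5, 'position': [0.5282, 0.1373, 0.2429], 'tool_rot': [-3.1413, -0.0004, -0.1153], 'force': [-0.567, -0.939, 7.7243], 'moment': [-0.0779, 0.0864, -0.0557]}
(array([252.7, 185.1]), np.int32(19144), (0.5616, 0.134), (0.0869, 0.0874))
(array([251.9, 319.3]), np.int32(128), (0.4808, 0.1437), (0.0072, 0.0138))
pointer deg 156.0 632
[-0.27689055  0.6284335  -0.11821897  1.92708981  0.12437273  0.59257036
 -2.16148986]
```

The pointer is now about 16° on, with no further slip. Another 9°, then I'll lift.

Emit:
carry_out([
  [[0.0002,-0.0069,0],[0,0,0.0167],0],
  [[0.0002,-0.0069,0],[0,0,0.0167],0],
  [[0.0002,-0.0069,0],[0,0,0.0167],0],
  [[0,0,0],[0,0,0],0],
])

```text
clock: 6.05
position: [0.5293, 0.1424, 0.2429]
tool_rot: [-3.141, -0.0, -0.273]
force: [-0.5, 0.1, 7.7]
grip_width: -0.0002
```

```bash
python3 look.py w5
```

```text
{'clock': 6.05, 'position': [0.5293, 0.1424, 0.2429], 'tool_rot': [-3.1412, -0.0004, -0.2727], 'force': [-0.4991, 0.0545, 7.7475], 'moment': [-0.0303, 0.0591, -0.0182]}
(array([253.2, 185.1]), np.int32(19124), (0.5615, 0.1338), (0.0867, 0.0875))
pointer deg 147.7 662
```

24.7° of turn so far. I'll lift off and let it settle.

Emit:
carry_out([
  [[0,0,-0.006],[0,0,0],0],
  [[0,0,-0.01],[0,0,0],0],
  [[0,0,-0.05],[0,0,0],0],
  [[0,0,-0.1],[0,0,0],0],
  [[0,0,0],[0,0,0],0],
])

```text
clock: 6.72
position: [0.5295, 0.1423, 0.2862]
tool_rot: [-3.14, -0.002, -0.274]
force: [0.5, 0.1, -0.2]
grip_width: 0.0002
```

```bash
python3 look.py w6
```

```text
{'clock': 6.725, 'position': [0.5295, 0.1423, 0.2862], 'tool_rot': [-3.1399, -0.0023, -0.2735], 'force': [0.5297, 0.0872, -0.2049], 'moment': [0.0592, -0.0379, -0.0355]}
(array([253.8, 172.5]), np.int32(13225), (0.5604, 0.1341), (0.0884, 0.089))
pointer deg 143.9 422
```

View pics/w6.png

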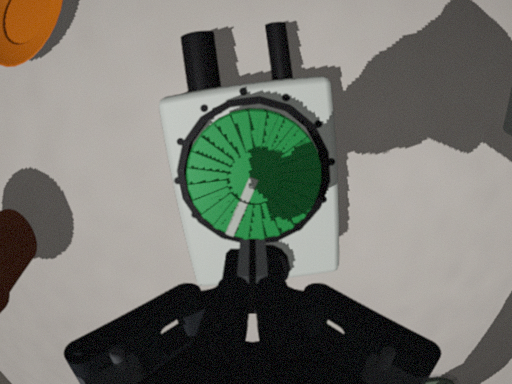

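The pointer now rests from (253,183) to (231,235), at 143.9°. It started at 172.3°, so that is one click, within measuring error. Next I'll move over the button and go down to just above it.

Emit:
carry_out([
  [[-0.06,0.0134,0],[0,0,0],0],
  [[-0.06,0.0135,0],[0,0,0],0],
  [[-0.06,0.0135,0],[0,0,0],0],
  [[0,0,0.07],[0,0,0],0],
  [[0,0,0.07],[0,0,0],0],
  [[0,0,0.012],[0,0,0],0],
  [[0,0,0],[0,0,0],0],
])

```text
clock: 7.65
position: [0.4829, 0.1448, 0.2464]
tool_rot: [3.142, 0.0, -0.274]
force: [0.0, -0.8, 0.3]
grip_width: 0.0
```

```bash
python3 look.py w7
python3 - <<'E'
from workcell import imaging
import cv2
for n,s in(("top",(slice(170,260),slice(165,255))),("scene",(slice(170,260),slice(255,345)))):
    p=imaging.grab_frame(n)["pixels"][s];cv2.imwrite(f"pics/{n}7.png",cv2.resize(p,(400,400),interpolation=2)[:,:,::-1])
import numpy as np
cv2.imwrite("pics/c7.png",np.hstack([cv2.imread(f"pics/{n}7.png") for n in("top","scene")]))
E
```

```text
{'clock': 7.65, 'position': [0.4829, 0.1448, 0.2464], 'tool_rot': [3.1415, 0.0002, -0.2735], 'force': [0.0077, -0.8365, 0.3069], 'moment': [-0.0397, 0.056, -0.0042]}
(array([234.4, 105.9]), np.int32(23469), (0.5603, 0.1339), (0.0881, 0.0884))
(array([252.1, 237.1]), np.int32(345), (0.4884, 0.1438), (0.0189, 0.0201))
pointer deg 143.8 778
```

View pics/c7.png

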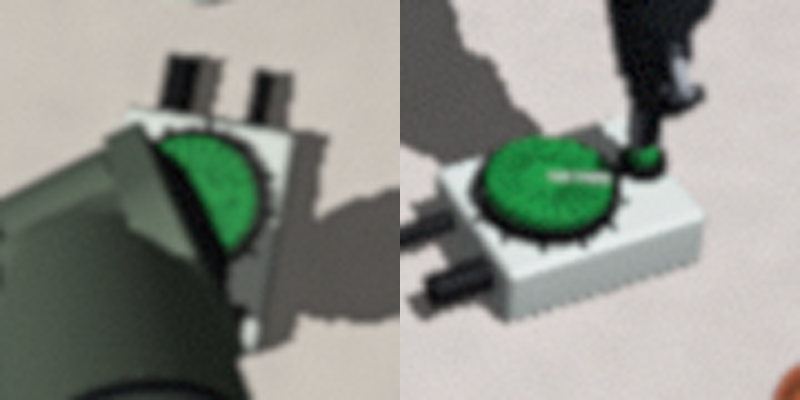

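The scene crop (right half) shows the fingertip just above the green button at about (645,155), and the dial pointer turned away from the button. I'll press.

Emit:
carry_out([
  [[0,0,0.008],[0,0,0],0],
  [[0,0,0.008],[0,0,0],0],
  [[0,0,0.008],[0,0,0],0],
  [[0,0,0],[0,0,0],0],
])

```text
clock: 8.3
position: [0.4832, 0.1448, 0.2402]
tool_rot: [-3.141, -0.0, -0.274]
force: [1.8, -0.0, 4.5]
grip_width: 0.0002
```

Emit:
carry_out([
  [[0,0,0.004],[0,0,0],0],
  [[0,0,0.003],[0,0,0],0],
  [[0,0,0],[0,0,0],0],
])

```text
clock: 8.68
position: [0.4832, 0.1448, 0.2392]
tool_rot: [-3.141, -0.001, -0.274]
force: [-1.5, -1.5, 21.8]
grip_width: -0.0
```

It hit the hard stop: 21.8 N, with z stopped after 5 mm of travel. I'll release and retreat upward.

Emit:
carry_out([
  [[0,0,-0.01],[0,0,0],0],
  [[0,0,-0.02],[0,0,0],0],
  [[0,0,-0.06],[0,0,0],0],
  [[0,0,-0.12],[0,0,0],0],
  [[0,0,-0.12],[0,0,0],0],
  [[-0.06,0,-0.06],[0,0,0],0],
  [[0,0,0],[0,0,0],0],
  [[0,0,0],[0,0,0],0],
])

```text
clock: 9.68
position: [0.4687, 0.1486, 0.3359]
tool_rot: [3.141, 0.0, -0.274]
force: [-0.0, -0.3, -0.1]
grip_width: 0.0004
```

```bash
python3 look.py w8
```

```text
{'clock': 9.675, 'position': [0.4687, 0.1486, 0.3359], 'tool_rot': [3.1414, 0.0001, -0.2737], 'force': [-0.0201, -0.2523, -0.0681], 'moment': [0.0182, -0.0198, -0.0283]}
(array([240. ,  84.4]), np.int32(9561), (0.56, 0.1343), (0.0893, 0.0894))
(array([251.9, 179.8]), np.int32(549), (0.4841, 0.1452), (0.0215, 0.0226))
pointer deg 143.7 318
```

View pics/w8.png

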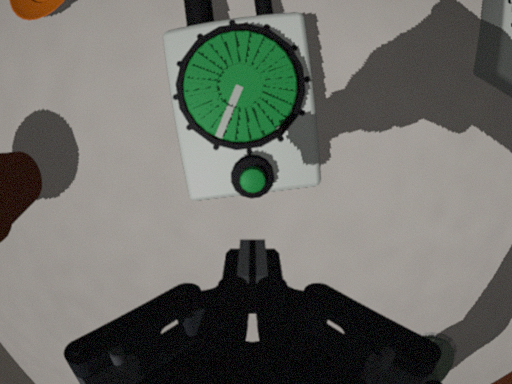

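The pointer runs from (238,88) to (219,135), one click on from the start. The button at (252,180) looks fully up and the arm is clear, so I'll hand in.

```bash
python3 -c "
from workcell import job
print(job.job_done())"
```

```text
the job is handed in; nothing more can be done
None
```

I turned the green dial one click clockwise, pressed its button fully down and let it come back up, then handed the job in at about 9.7 s. The hand-in reports no verdict.

- **Dial:** The fingertip slipped during the first 20° of drag, moving the dial only about 8°. I pressed harder (7.7 N), dragged on to about 25° and lifted, and it settled by itself. The pointer went from 172.3° to 143.7°, which is 28.6° against a nominal 30°. I put the gap down to about half a millimetre of error in the dial centre. The reading stayed the same after the button press.
- **Button:** It went down to its hard stop at 21.8 N, after about 5 mm of travel. Its apparent size and position afterwards match the first picture, so it is back up.
- **Height reading:** Triangulating the top and scene views put the dial top at about 59 mm instead of 72 mm. The wrist views and the contact forces agreed with 72 mm, so I went by those.
- **Other objects:** The arm never went near the yellow timer, pot, jar, saucer or trowel. I did not measure them again at the end.

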